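# Close the bayonet lid of the glue tank

### The job

The lid of the glue tank has only been laid on loosely and the glue will dry out: turn the lid by its lever until its three lugs drop into the notches of the collar, press it down past its seal until it is fully in, and then turn it clockwise (seen from above) as far as it goes, so that the lugs are locked under the collar. Leave the lid closed and do not disturb the other things on the bench.

Things in the scene. Friction and masses are not known exactly. Their poses are not given: they have to be found in the camera images.
- glue_tank: The metal glue tank, a round pot 136 mm across its foot and 110 mm tall; it does not move. Origin: centre of its underside, on the bench; z up. Its x axis points to one of the three collar notches. A gauge (-112 degrees from the x axis, counterclockwise from above positive) and an outlet cock (148 degrees) stick out to radius 105 mm, below z 75 mm.
- collar_top (a point): Centre of the tank's grey cast collar at its top face, z 110 mm in the tank's frame. Outside radius 64 mm, bore radius 46.5 mm. Three notches, 19.5 mm wide and open from above, run from the bore out to radius 55.5 mm at 0, 120 and 240 degrees from the tank's x axis. Between them the collar is a lip 5 mm thick.
- notch_0 (a point): Middle of the notch on the tank's x axis, 51 mm from the axis, z 110 mm. From each notch a lug that is fully in can run under the lip 35 degrees clockwise (seen from above) to a fixed stop; the other way is closed. A small raised line on the collar marks each locked place.
- seal_rest (a point): Point on the tank's axis at z 99 mm: here a rubber seal inside the bore holds up the underside of the lid once the lugs have dropped into the notches. It yields downwards under about 9 N in all (the lid's own weight counts) through 10 mm, and stays where it is pushed; it does not spring back.
- tank_lid: The loose aluminium lid, 0.3 to 0.56 kg, a disc of radius 45 mm, 20 mm thick. Origin: centre of its underside; z up; x along its lever. Origin over the tank's: 102 mm with the lugs on top of the collar (at the start; its bottom 8 mm stand in the bore and centre it within 1.5 mm), 99 mm dropped in the notches on the seal (it cannot turn then), 89 mm fully in, disc level with the collar.
- lug_0 (a point): Outer end of the lid's lug below the lever, 53.5 mm from the lid's axis along its x axis, 11 mm above its underside. Three such lugs, 16 mm wide, from 8 to 14 mm above the underside, stand at 0, 120 and 240 degrees from the lid's x axis. At the start lug_0 stands 23 to 66 degrees counterclockwise (from above) of notch_0.
- hub_top (a point): Centre of the flat round top of the lid's hub (radius 14 mm), on the lid's axis, 42 mm above the lid's underside: the place to press. A valve stub beside the hub, 29 mm from the axis, is lower (31 mm above the underside).
- lever_tip (a point): Point on the lid's steel lever, 88 mm from the lid's axis along its x axis, 35 mm above its underside. The lever is 14 mm wide, from 30 to 40 mm above the underside, and ends in an upright round black end of radius 9.5 mm, 28 to 42 mm above the underside, centred 91 mm from the axis; beyond radius 65 mm the space below it is free. A tail stands out 28 mm on the other side.
- lock_0 (a point): Point fixed to the tank: here point lever_tip stands when the lid is fully in and turned to the stop, having gone in with its lever at the notch at 0 degrees (88 mm from the axis, 35 degrees clockwise of that notch).
- lock_1 (a point): Point fixed to the tank: here point lever_tip stands when the lid is fully in and turned to the stop, having gone in with its lever at the notch at 120 degrees (88 mm from the axis, 35 degrees clockwise of that notch).
- lock_2 (a point): Point fixed to the tank: here point lever_tip stands when the lid is fully in and turned to the stop, having gone in with its lever at the notch at 240 degrees (88 mm from the axis, 35 degrees clockwise of that notch).
- glue_pot: A bystander: the white glue tin with a black cap, 71 mm across, 110 mm tall. Origin: centre of its underside.
- thread_cone_0: A bystander: the orange-brown thread cone, 52 mm across, 105 mm tall. Origin: centre of its underside.
- wax_block: A bystander: a block of beeswax, 30x46x19 mm. Origin: centre of its underside.
- bulldog_clip_0: A bystander: a black spring clip, 32x40x19 mm. Origin: centre of its underside.
- bobbin_0: A bystander: a small bobbin of thread, 25 mm across, 12 mm tall. Origin: centre of its underside.
- punch_2: A bystander: a hollow punch lying on its side, 17x93x17 mm. Origin: centre of its underside.
Not all that is in view belongs to the job. What is shaped like the tank_lid but pink is not meant.

How it is judged (in metres and radians):
On the way:
1. the lid is pressed fully in, its lugs through the notches (its underside 89 mm over the tank's, within 2.5 mm) (z of tank_lid in the frame of glue_tank below 0.0915 m), for 0.1 s.
At the end, for the whole second after the job is handed in: The lid lies level (within 3.4 degrees) and fully in (underside not more than 91.5 mm over the tank's underside), is turned to its stop (lever_tip within 8 mm, about 5 degrees, of one of the three lock points) and is at rest (z of tank_lid in the frame of glue_tank below 0.0915 m and (horizontal distance between lever_tip and lock_0 below 0.008 m or horizontal distance between lever_tip and lock_1 below 0.008 m or horizontal distance between lever_tip and lock_2 below 0.008 m) and angle between tank_lid's own z axis and vertical below 0.06 rad and linear speed of tank_lid below 0.01 m/s); the robot touches nothing.
It fails at once if one of the six listed bystanders is shifted by more than 30 mm (distance of any of glue_pot, thread_cone_0, wax_block, bulldog_clip_0, bobbin_0, punch_2 from where it was at the start of the episode above 0.03 m).
It also fails if it takes over 54 s, if anything falls off the work surface, if the arm or the gripper's body presses on something with over 40 N, if the wrist force passes 120 N, or if a joint passes its speed limit or range.

### The arm

A 6-joint arm with a two-finger parallel gripper is mounted at the origin on the work surface; the furniture and walls round the work are solid. World frame = base frame: x ahead of the robot, y to its left, z up, the work surface at z = 0. Lengths are in m, angles in degrees, forces in N, time in s.
With the tool pointing down it reaches from about 0.3 to 0.75 m from the base axis. Payload 8.5 kg.
Tool frame: the origin (TCP) lies between the finger pads; the fingertips stand env.finger_overhang ahead of it and the grasp point (between the pads) lies 2 mm behind it (env.finger_overhang is the distance from the TCP to the fingertips, in m); z points along the fingers, y is the line along which they close (so a half turn about z gives the same grasp; the last joint's range is limited). The gripper opens to 85 mm and grips with 20 to 120 N. Pads are 22 mm wide; open, the fingers measure 114 mm over their backs; the gripper's body (76 mm by 85 mm) begins 54 mm behind the grasp point. The pads swing forward as they close: fully open they stand 13 mm farther back than shut.
Start: joints at [58.253, 21.807, 74.336, -0, 83.858, -12.336], TCP at [0.183, 0.519, 0.223] pointing down, gripper open.
Joint ranges: [-178.18, 178.18], [-50.72, 133.34], [12.68, 142.11], [-81.47, 261.47], [9.98, 163.14], [-165.26, 165.26]. Speed limits (degrees/s): [136.94, 136.94, 180, 180, 180, 180].

### API

Orientations are given as a 3x3 rotation matrix whose columns are the frame's x, y, z axes.
In Python, from rig import env gives the robot as it stands. The module is installed in compiled form; this text tells all that it offers.
- The arm moves only by the tool jog_arm, never from a script. Its arguments are lists of equal length, an entry for each row: "hand": the finger opening in m, from 0 to 0.0854; "travel": the shift along the world's x, y, z in m, a list of three; "yaw": the turn about the world's z in rad. A call has exactly 5 rows; each row shifts and turns the commanded pose from where the row before left it; what a row does not reach is not made up. A row lasts 1/8 s, in which the tool goes at most 62.5 mm and 10.7 degrees, less where a joint would pass 70% of its speed; a pose out of reach is approached as far as the arm can. A call is refused whole if a number of a shift passes 0.0625 or a number of a turn 0.188, either way. A call with a gripper value outside its range is refused whole. The fingers move at their own pace and stop on an object; "grip_force" is the grip in N (left out, the last holds). Time passes only in rows, so rows that do not move let the fingers close, or fill a call up. It gives the time, the measured TCP pose, the force, the opening and the grip force at its end, in the units of the state.
- env.observe(): the state, without advancing time (a new reading comes with each control period).
- env.get_image(name): name is "scene" or "top"; returns the picture (400x640x3 uint8, red, green, blue); there is no depth.
- env.calibration(name): a dict with "fx", "fy", "cx", "cy" (pixels), "position" and "rotation" of the camera in the world. Camera axes: x right, y down, z forward; pixel columns grow to the right and rows downward; lengths in m; the calibration is good to about 2 mm. A picture is of the moment at which its call begins. calibration takes no time and is no camera call.
- env.close_job(): hands the job in; it is judged then, once.
The state is a dict: "time_s": time; "q": joint angles; "qvel": joint speeds; "joint_efforts": joint torques, N m; "position": TCP position; "tool_rot": TCP orientation; "ft_force": force on the tool from outside, world axes, zero at the start; "wrist_torque": the same for the moment, N m; "grip_width": finger opening in m; "gripper_force": force on a finger pad.
Only numpy, scipy, OpenCV 4.12 (cv2) and the standard library are available. Lean on these libraries where they do the work, as an engineer would, in place of code of your own. Each camera call takes 0.05 s, during which the arm holds its last target. There are 200 camera calls.

## Working session

There is one attempt and no reset: what is moved stays moved. The work goes in short steps, Python scripts to look and compute and a tool call to move; the robot and the scene stay as the last step left them, time stands still between calls to the robot, and variables do not carry over. Pictures are saved under pics/ and viewed, at most 10 in all, crops included, and the job is handed in when it is done.

Besides the shell and the picture viewer there is one more tool, called as a command line: name --pt "numbers of a row" for each row, then --argument value for the rest. jog_arm: Moves the arm, as the interface text tells. Its arguments: {"type":"object","properties":{"hand":{"type":"array"},"travel":{"type":"array"},"yaw":{"type":"array"},"grip_force":{"type":"number"}},"required":["hand","travel","yaw"]}

```bash
mkdir -p pics
python3 - <<'E'
from rig import env
import cv2
s=env.observe(); print(s['time_s'],s['position'],s['tool_rot'],env.finger_overhang,s['grip_width'])
for n in('scene','top'):
    cv2.imwrite(f'pics/{n}0.png',env.get_image(n)[:,:,::-1]); print(env.calibration(n))
E
```

```text
0.0 [0.18262986 0.51845796 0.22189583] [[-9.43150089e-01  3.32366278e-01 -7.53163846e-04]
 [ 3.32367015e-01  9.43149231e-01 -1.30210329e-03]
 [ 2.77570677e-04 -1.47840565e-03 -9.99998869e-01]] 0.017 0.08558867781464094
{'fx': 396.8203286085322, 'fy': 396.8203286085322, 'cx': 315.96639440496534, 'cy': 203.82654635312684, 'position': array([0.09714547, 0.90607606, 0.63935459]), 'rotation': array([[-0.91926828, -0.17494898,  0.35261691],
       [-0.3936266 ,  0.41307268, -0.8212363 ],
       [-0.00198196, -0.89373588, -0.44858918]])}
{'fx': 490.56647707113274, 'fy': 490.56647707113274, 'cx': 323.12021092042994, 'cy': 199.73791306772236, 'position': array([ 0.20623172, -0.00991617,  1.69405871]), 'rotation': array([[ 0.01184917, -0.98212352,  0.18786429],
       [-0.99990445, -0.01297549, -0.00476668],
       [ 0.0071191 , -0.18778985, -0.98218343]])}
```

View pics/scene0.png

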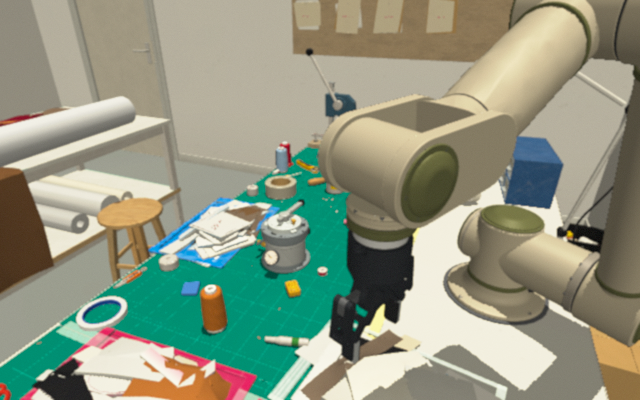

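View pics/top0.png

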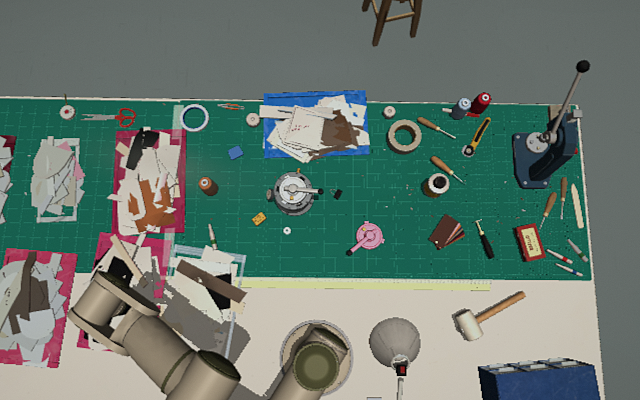

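The top view shows two lid-like things: a grey lid on the tank at (294,190), lever towards (320,192), and a pink lid at (370,237). The grey one on the metal tank is the one meant, so I'll check it in an enlarged crop.

```bash
cat > h.py <<'E'
from rig import env
import numpy as np,cv2
def ray(n,u,v,z):
    c=env.calibration(n); d=c['rotation']@np.array([(u-c['cx'])/c['fx'],(v-c['cy'])/c['fy'],1])
    p=c['position']; return p+d*(z-p[2])/d[2]
def proj(n,P):
    c=env.calibration(n); q=c['rotation'].T@(np.array(P)-c['position']); return c['cx']+c['fx']*q[0]/q[2],c['cy']+c['fy']*q[1]/q[2]
E
python3 - <<'E'
from h import *
t=cv2.imread('pics/top0.png');s=cv2.imread('pics/scene0.png')
a=cv2.resize(t[160:225,255:350],None,fx=8,fy=8,interpolation=cv2.INTER_CUBIC)
cv2.imwrite('pics/ctop.png',a)
b=cv2.resize(s[190:280,245:330],None,fx=6.6,fy=6.6,interpolation=cv2.INTER_CUBIC)
cv2.imwrite('pics/csc.png',b)
print(ray('top',294,193,.11),ray('scene',286,225,.11))
E
```

```text
[0.53055137 0.07860483 0.11      ] [0.53748723 0.08507161 0.11      ]
```

View pics/ctop.png

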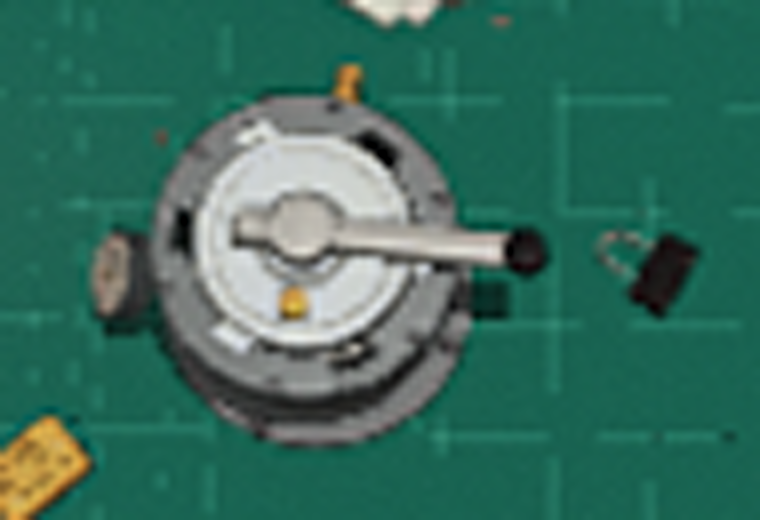

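View pics/csc.png

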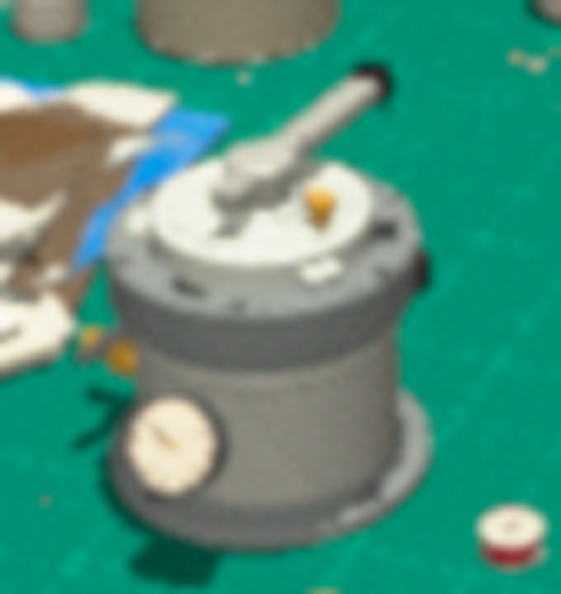

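The crops confirm it: grey lid on the metal tank. In the top crop (8×) the hub is at (303,225) and the black end at (525,250). The dark notches are at (378,148), (183,230) and (350,350), with the gauge on the left and the cock at the top. From the gauge and cock angles, notch_0 is (350,350), clockwise of the lever.

Run:
```python
from h import *
T=lambda u,v,z:ray('top',255+u/8-.44,160+v/8-.44,z)
S=lambda u,v,z:ray('scene',245+u/6.6-.42,190+v/6.6-.42,z)
n=[T(378,148,.107),T(183,230,.107),T(350,350,.107)]
c=np.mean(n,0);print('notch c',c)
for p in n:print('notch ang',np.degrees(np.arctan2(*(p-c)[1::-1])),np.linalg.norm((p-c)[:2]))
l=[T(257,133,.116),T(235,333,.116),T(425,268,.116)];cl=np.mean(l,0);print('lug c',cl,[np.degrees(np.arctan2(*(p-cl)[1::-1])) for p in l])
h=T(303,225,.144);k=T(525,250,.144);print('hub',h,'knob',k,np.degrees(np.arctan2(*(k-h)[1::-1])),np.linalg.norm(k-h))
print('disc',T(304,240,.122))
print('scene disc',S(263,210,.122),'knob',S(372,85,.14),'collar',S(264,237,.11))
```

```text
notch c [0.54172143 0.08390166 0.107     ]
notch ang -36.47806607948981 0.05027262528414116
notch ang 84.80820127286118 0.05018304889555629
notch ang -155.92576349979524 0.04924822945520039
lug c [0.53899104 0.08254652 0.116     ] [np.float64(24.395107930814625), np.float64(143.19879668978555), np.float64(-100.67455148558115)]
hub [0.54104768 0.08216148 0.144     ] knob [ 0.53193009 -0.00761644  0.144     ] -95.7989150849249 0.0902397101200715
disc [0.53952677 0.08291113 0.122     ]
scene disc [0.54020882 0.08800973 0.122     ] knob [0.53213796 0.00053649 0.14      ] collar [0.53979055 0.08892039 0.11      ]
```

jog_arm --hand '[0, 0, 0, 0, 0]' --pt "0.026 -0.035 0" --pt "0.026 -0.035 0" --pt "0.026 -0.035 0" --pt "0.026 -0.035 0" --pt "0.026 -0.035 0" --yaw '[0.016, 0.016, 0.016, 0.016, 0.016]' --grip_force 30

```text
time_s: 0.72
position: [0.3133, 0.3424, 0.2223]
tool_rot: [[-0.967, 0.255, -0.0], [0.255, 0.967, -0.0], [0.0, -0.0, -1.0]]
ft_force: [0.1, 0.3, -0.2]
grip_width: 0.0002
gripper_force: 0.0
```

jog_arm --hand '[0, 0, 0, 0, 0]' --pt "0.026 -0.035 0" --pt "0.026 -0.035 0" --pt "0.026 -0.035 0" --pt "0.026 -0.035 0" --pt "0.026 -0.035 0" --yaw '[0.016, 0.016, 0.016, 0.016, 0.016]'

```text
time_s: 1.35
position: [0.4433, 0.1674, 0.2223]
tool_rot: [[-0.984, 0.177, -0.001], [0.177, 0.984, -0.0], [0.001, -0.0, -1.0]]
ft_force: [1.2, 0.2, -0.6]
grip_width: 0.0
gripper_force: 0.0
```

jog_arm --hand '[0, 0, 0, 0, 0]' --pt "0.026 -0.035 0" --pt "0.026 -0.035 0" --pt "0.026 -0.035 0" --pt "0.026 -0.035 0" --pt "0.026 -0.035 0" --yaw '[0.016, 0.016, 0.016, 0.016, 0.016]'

```text
time_s: 1.98
position: [0.5734, -0.0075, 0.2222]
tool_rot: [[-0.995, 0.098, -0.001], [0.098, 0.995, 0.0], [0.001, 0.0, -1.0]]
ft_force: [0.5, 0.8, -0.0]
grip_width: -0.0002
gripper_force: 0.0
```

jog_arm --hand '[0, 0, 0, 0, 0]' --pt "0 0 -0.021" --pt "0 0 -0.021" --pt "0 0 -0.021" --pt "0 0 -0.02" --pt "0 0 0" --yaw '[0, 0, 0, 0, 0]'

```text
time_s: 2.6
position: [0.572, -0.0061, 0.1381]
tool_rot: [[-0.995, 0.099, -0.004], [0.099, 0.995, 0.001], [0.004, 0.0, -1.0]]
ft_force: [-0.2, 0.5, -0.3]
grip_width: -0.0001
gripper_force: 0.0
```

Run:
```python
from h import *
t=env.get_image('top')[:,:,::-1];s=env.get_image('scene')[:,:,::-1]
a=cv2.resize(t[160:225,255:350],None,fx=6,fy=6);b=cv2.resize(s[190:280,245:330],None,fx=390/90,fy=390/90)
cv2.imwrite('pics/p1.png',np.hstack([a,b])[:,:800]);print(env.observe()['position'])
# arc waypoints: lever angle -> finger TCP (r 88, offset 20.5)
for d in range(-90,-200,-6):
    r=np.radians(d);u=np.array([np.cos(r),np.sin(r)]);w=np.array([-u[1],u[0]])
    p=np.array([.541,.084])+.088*u+.0205*w;print(d,p.round(4))
```

```text
[ 0.57300798 -0.00632156  0.14003427]
-90 [ 0.5615 -0.004 ]
-96 [ 0.5522 -0.0057]
-102 [ 0.5428 -0.0063]
-108 [ 0.5333 -0.006 ]
-114 [ 0.5239 -0.0047]
-120 [ 0.5148 -0.0025]
-126 [0.5059 0.0008]
-132 [0.4974 0.0049]
-138 [0.4893 0.0099]
-144 [0.4819 0.0157]
-150 [0.475  0.0222]
-156 [0.4689 0.0295]
-162 [0.4636 0.0373]
-168 [0.4592 0.0457]
-174 [0.4556 0.0544]
-180 [0.453  0.0635]
-186 [0.4513 0.0728]
-192 [0.4507 0.0822]
-198 [0.451  0.0917]
```

View pics/p1.png

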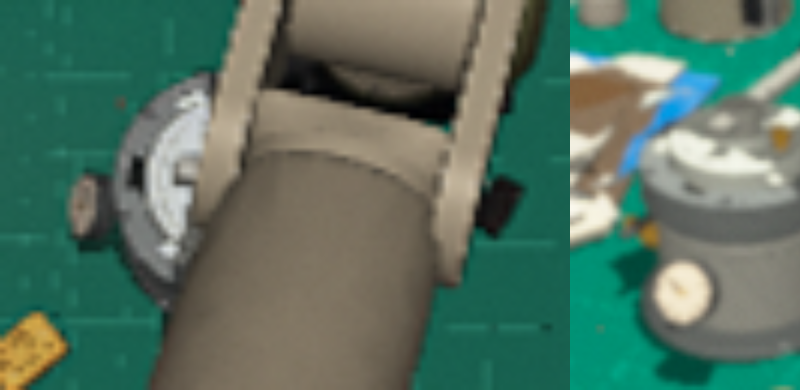

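The arm hides the lid from above. The scene view shows the lid undisturbed and the lever free. Now I'll push the lever clockwise along the arc.

jog_arm --hand '[0, 0, 0, 0, 0]' --pt "-0.0105 0.0005 0" --pt "-0.01 0.0005 0" --pt "-0.0094 -0.0006 0" --pt "-0.0095 0.0003 0" --pt "-0.0094 0.0013 0" --yaw '[0, -0.02, -0.105, -0.105, -0.105]'

```text
time_s: 3.32
position: [0.5231, -0.0043, 0.14]
tool_rot: [[-0.906, 0.424, 0.001], [0.424, 0.906, -0.0], [-0.001, 0.0, -1.0]]
ft_force: [0.2, 0.0, -0.4]
grip_width: 0.0001
gripper_force: 0.0
```

jog_arm --hand '[0, 0, 0, 0, 0]' --pt "-0.0091 0.0022 0" --pt "-0.0089 0.0033 0" --pt "-0.0085 0.0041 0" --pt "-0.0081 0.005 0" --pt "0 0 0" --yaw '[-0.105, -0.105, -0.105, -0.105, 0]'

```text
time_s: 3.95
position: [0.4887, 0.0106, 0.14]
tool_rot: [[-0.658, 0.753, 0.0], [0.753, 0.658, -0.0], [-0.0, 0.0, -1.0]]
ft_force: [-0.0, -1.4, 0.3]
grip_width: 0.0002
gripper_force: 0.0
```

Run:
```python
from h import *
t=env.get_image('top')[:,:,::-1];s=env.get_image('scene')[:,:,::-1]
a=cv2.resize(t[160:225,255:350],None,fx=4,fy=4);b=cv2.resize(s[190:280,245:330],None,fx=4.4,fy=4.4)
a=cv2.copyMakeBorder(a,0,b.shape[0]-a.shape[0],0,0,cv2.BORDER_CONSTANT)
cv2.imwrite('pics/p2.png',np.hstack([a,b])[:,:800]);print(env.observe()['position'])
```

```text
[0.48942484 0.01020055 0.13988332]
```

View pics/p2.png

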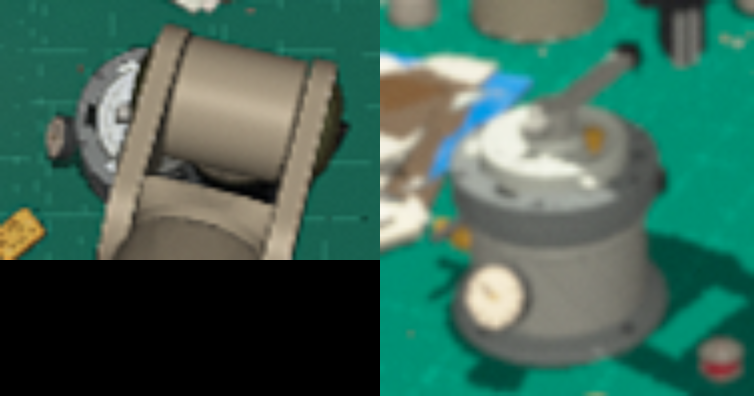

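The scene crop shows the lever unmoved: the knob is still at about (625,55), with the fingers to its right at (685,50). The push missed, so I'll check the geometry by projecting the known points.

Run:
```python
from h import *
s=env.observe();p=s['position']
f=lambda P:((np.array(proj('scene',P))-[245,190])*4.4+[380,0]).round()
print('tip',f(p-[0,0,.017]),'tcp',f(p),'knob',f([.532,-.0076,.137]),'hub',f([.541,.083,.144]))
for y in(-.02,-.0076,.005):
  for x in (.52,.532,.545): print(x,y,f([x,y,.144]))
im=env.get_image('scene')[:,:,::-1]
cv2.imwrite('pics/p3.png',cv2.resize(im[150:250,260:340],None,fx=6,fy=6,interpolation=cv2.INTER_CUBIC))
```

```text
tip [681.  97.] tcp [681.  73.] knob [632.  54.] hub [555. 102.]
0.52 -0.02 [656.  40.]
0.532 -0.02 [640.  36.]
0.545 -0.02 [622.  33.]
0.52 -0.0076 [649.  47.]
0.532 -0.0076 [632.  44.]
0.545 -0.0076 [613.  41.]
0.52 0.005 [640.  55.]
0.532 0.005 [623.  52.]
0.545 0.005 [605.  49.]
```

View pics/p3.png

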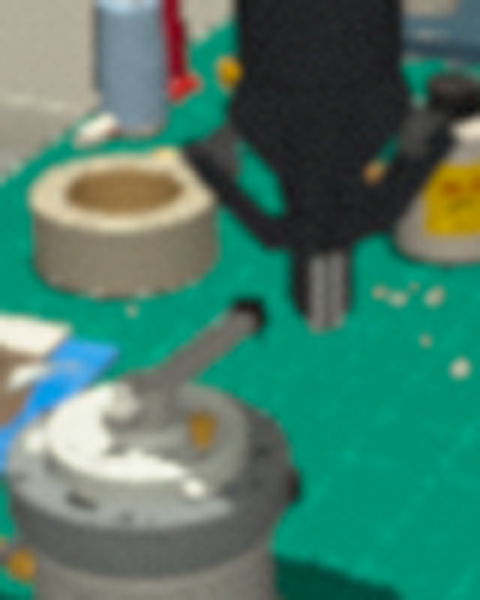

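The picture shows the closed fingertips at (314,205). That puts their lower ends near z 0.144, about 20 mm higher than I assumed, so they passed just over the knob. I'll go back over the lever and repeat the push 20 mm lower.

jog_arm --hand '[0, 0, 0, 0, 0]' --pt "0.004 -0.001 0.025" --pt "0.02 -0.004 0" --pt "0.02 -0.004 0" --pt "0.02 -0.004 0" --pt "0.02 -0.004 0" --yaw '[0.149, 0.149, 0.149, 0.149, 0.149]'

```text
time_s: 4.72
position: [0.5742, -0.007, 0.1644]
tool_rot: [[-0.995, 0.103, 0.0], [0.103, 0.995, -0.0], [-0.0, -0.0, -1.0]]
ft_force: [0.5, -0.8, 0.9]
grip_width: -0.0001
gripper_force: 0.0
```

jog_arm --hand '[0, 0, 0, 0, 0]' --pt "0 0 -0.015" --pt "0 0 -0.015" --pt "0 0 -0.015" --pt "-0.01 0 0" --pt "-0.005 0 0" --yaw '[0, 0, 0, 0, 0]'

```text
time_s: 5.35
position: [0.5576, -0.0066, 0.1199]
tool_rot: [[-0.994, 0.109, 0.0], [0.109, 0.994, -0.0], [-0.0, -0.0, -1.0]]
ft_force: [0.3, 0.0, 0.7]
grip_width: -0.0002
gripper_force: 0.0
```

jog_arm --hand '[0, 0, 0, 0, 0]' --pt "-0.007 0.0003 0" --pt "-0.007 0 0" --pt "-0.0047 0 0" --pt "-0.0047 0.0002 0" --pt "-0.0047 0.0006 0" --yaw '[0, -0.08, -0.052, -0.052, -0.052]'

```text
time_s: 5.98
position: [0.5303, -0.0059, 0.1202]
tool_rot: [[-0.94, 0.34, 0.002], [0.34, 0.94, -0.001], [-0.002, -0.0, -1.0]]
ft_force: [1.4, -2.1, -0.1]
grip_width: 0.0001
gripper_force: 0.8
```

jog_arm --hand '[0, 0, 0, 0, 0]' --pt "-0.0047 0.0007 0" --pt "-0.0046 0.001 0" --pt "-0.0046 0.0012 0" --pt "-0.0045 0.0016 0" --pt "-0.0044 0.0017 0" --yaw '[-0.052, -0.052, -0.052, -0.052, -0.052]'

```text
time_s: 6.6
position: [0.5075, 0.0003, 0.1202]
tool_rot: [[-0.822, 0.57, 0.002], [0.57, 0.822, -0.001], [-0.002, 0.0, -1.0]]
ft_force: [1.0, -2.6, 0.4]
grip_width: -0.0
gripper_force: 0.8
```

Run:
```python
from h import *
s=env.get_image('scene')[:,:,::-1];print(env.observe()['position'])
cv2.imwrite('pics/p4.png',cv2.resize(s[180:260,250:340],None,fx=6,fy=6,interpolation=cv2.INTER_CUBIC))
```

```text
[0.50699951 0.00055468 0.12016611]
```

View pics/p4.png

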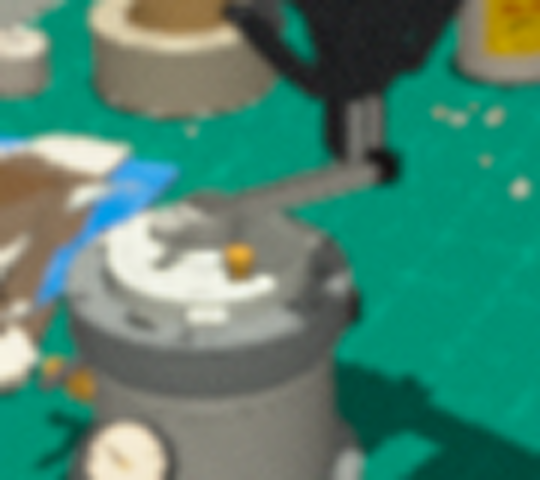

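The push works now: the fingers hold the knob at (380,165) and the lever has turned clockwise to about -125°.

jog_arm --hand '[0, 0, 0, 0, 0]' --pt "-0.0043 0.002 0" --pt "-0.0043 0.0021 0" --pt "-0.0041 0.0025 0" --pt "-0.004 0.0025 0" --pt "-0.0037 0.0029 0" --yaw '[-0.052, -0.052, -0.052, -0.052, -0.052]'

```text
time_s: 7.28
position: [0.4871, 0.0124, 0.1201]
tool_rot: [[-0.648, 0.762, 0.001], [0.762, 0.648, -0.001], [-0.002, 0.001, -1.0]]
ft_force: [0.5, -1.9, 1.1]
grip_width: -0.0003
gripper_force: 0.9
```

jog_arm --hand '[0, 0, 0, 0, 0]' --pt "-0.0037 0.0029 0" --pt "-0.0018 0.0016 0" --pt "-0.0018 0.0016 0" --pt "-0.0018 0.0016 0" --pt "-0.0017 0.0016 0" --yaw '[-0.052, -0.026, -0.026, -0.026, -0.026]'

```text
time_s: 7.9
position: [0.4763, 0.022, 0.1196]
tool_rot: [[-0.521, 0.853, 0.0], [0.853, 0.521, 0.0], [-0.0, 0.0, -1.0]]
ft_force: [0.8, -1.7, 0.5]
grip_width: -0.0002
gripper_force: 0.7
```

jog_arm --hand '[0, 0, 0, 0, 0]' --pt "-0.0016 0.0018 0" --pt "-0.0016 0.0018 0" --pt "-0.0015 0.0018 0" --pt "-0.0015 0.0018 0" --pt "0 0 0" --yaw '[-0.026, -0.026, -0.026, -0.026, 0]'

```text
time_s: 8.52
position: [0.4699, 0.0294, 0.1195]
tool_rot: [[-0.431, 0.902, -0.0], [0.902, 0.431, 0.0], [0.001, -0.0, -1.0]]
ft_force: [-0.8, -0.6, -0.0]
grip_width: 0.0003
gripper_force: 0.0
```

jog_arm --hand '[0, 0, 0, 0, 0]' --pt "-0.001 0.0013 0" --pt "-0.001 0.0013 0" --pt "0 0 0" --pt "0 0 0" --pt "0 0 0" --yaw '[-0.017, -0.017, 0, 0, 0]'

```text
time_s: 9.15
position: [0.4681, 0.0317, 0.1195]
tool_rot: [[-0.4, 0.916, -0.0], [0.916, 0.4, 0.0], [0.0, -0.0, -1.0]]
ft_force: [0.5, 0.1, -0.8]
grip_width: 0.0003
gripper_force: 0.1
```

jog_arm --hand '[0, 0, 0, 0, 0]' --pt "-0.0009 0.0013 0" --pt "-0.0009 0.0013 0" --pt "0 0 0" --pt "0 0 0" --pt "0 0 0" --yaw '[-0.017, -0.017, 0, 0, 0]'

```text
time_s: 9.78
position: [0.4668, 0.0331, 0.1197]
tool_rot: [[-0.369, 0.93, 0.001], [0.93, 0.369, -0.003], [-0.003, 0.0, -1.0]]
ft_force: [0.8, -8.3, -1.0]
grip_width: -0.0
gripper_force: 4.3
```

The force rose to 8 N and the lever stopped, so the lugs are in the notches. I'll back off, rise and go over the hub.

jog_arm --hand '[0, 0, 0, 0, 0]' --pt "0.003 -0.004 0" --pt "0.003 -0.004 0" --pt "0 0 0.025" --pt "0 0 0.035" --pt "0.017 0.014 0" --yaw '[0, 0, 0, 0, 0]'

```text
time_s: 10.4
position: [0.4902, 0.04, 0.182]
tool_rot: [[-0.368, 0.93, 0.005], [0.93, 0.368, -0.0], [-0.002, 0.004, -1.0]]
ft_force: [-1.0, 0.6, -0.3]
grip_width: 0.0003
gripper_force: 0.0
```

jog_arm --hand '[0, 0, 0, 0, 0]' --pt "0.017 0.014 0" --pt "0.017 0.014 0" --pt "0.018 0.015 0" --pt "0 0 -0.015" --pt "0 0 -0.01" --yaw '[0, 0, 0, 0, 0]'

```text
time_s: 11.02
position: [0.5411, 0.0835, 0.1537]
tool_rot: [[-0.369, 0.929, -0.001], [0.929, 0.369, 0.0], [0.001, -0.001, -1.0]]
ft_force: [-0.3, -0.1, -0.5]
grip_width: -0.0002
gripper_force: 0.0
```

Run:
```python
from h import *
s=env.get_image('scene')[:,:,::-1];print(env.observe()['position'])
cv2.imwrite('pics/p5.png',cv2.resize(s[180:260,250:340],None,fx=6,fy=6,interpolation=cv2.INTER_CUBIC))
```

```text
[0.54053544 0.08333969 0.15260325]
```

View pics/p5.png

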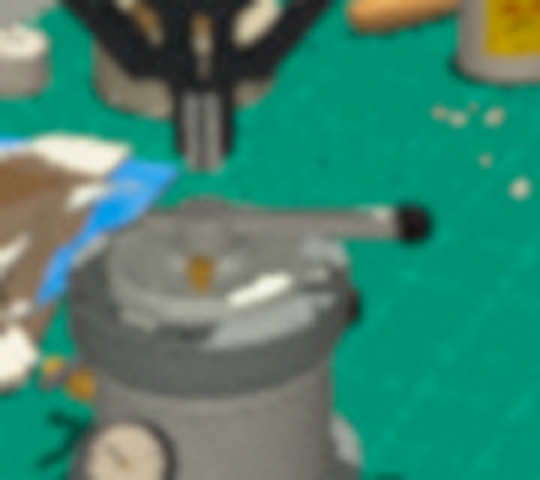

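The lever now points along notch_0, with its knob at (412,222). The fingers at (203,165) are centred over the hub at (205,208). Now press down.

jog_arm --hand '[0, 0, 0, 0, 0]' --pt "0 0 -0.004" --pt "0 0 -0.004" --pt "0 0 -0.003" --pt "0 0 -0.002" --pt "0 0 -0.001" --yaw '[0, 0, 0, 0, 0]'

```text
time_s: 11.7
position: [0.5413, 0.0833, 0.1405]
tool_rot: [[-0.369, 0.929, 0.0], [0.929, 0.369, 0.0], [-0.0, 0.0, -1.0]]
ft_force: [0.8, -0.1, 0.1]
grip_width: 0.0
gripper_force: 0.0
```

jog_arm --hand '[0, 0, 0, 0, 0]' --pt "0 0 -0.001" --pt "0 0 -0.001" --pt "0 0 -0.001" --pt "0 0 -0.001" --pt "0 0 0" --yaw '[0, 0, 0, 0, 0]'

```text
time_s: 12.32
position: [0.5413, 0.0833, 0.1365]
tool_rot: [[-0.369, 0.929, -0.0], [0.929, 0.369, 0.0], [0.0, -0.0, -1.0]]
ft_force: [-0.6, -0.3, 0.2]
grip_width: -0.0002
gripper_force: 0.0
```

jog_arm --hand '[0, 0, 0, 0, 0]' --pt "0 0 -0.001" --pt "0 0 -0.001" --pt "0 0 -0.001" --pt "0 0 -0.001" --pt "0 0 0" --yaw '[0, 0, 0, 0, 0]'

```text
time_s: 12.95
position: [0.5412, 0.0833, 0.1324]
tool_rot: [[-0.369, 0.929, -0.0], [0.929, 0.369, -0.0], [0.0, -0.0, -1.0]]
ft_force: [0.3, -0.5, 1.1]
grip_width: 0.0001
gripper_force: 0.0
```

jog_arm --hand '[0, 0, 0, 0, 0]' --pt "0 0 -0.001" --pt "0 0 -0.001" --pt "0 0 -0.001" --pt "0 0 -0.001" --pt "0 0 0" --yaw '[0, 0, 0, 0, 0]'

```text
time_s: 13.58
position: [0.5414, 0.0833, 0.129]
tool_rot: [[-0.369, 0.929, 0.001], [0.929, 0.369, -0.0], [-0.0, 0.001, -1.0]]
ft_force: [-0.6, 0.4, 4.8]
grip_width: 0.0001
gripper_force: 2.4
```

jog_arm --hand '[0, 0, 0, 0, 0]' --pt "0 0 -0.001" --pt "0 0 -0.001" --pt "0 0 -0.001" --pt "0 0 -0.001" --pt "0 0 0" --yaw '[0, 0, 0, 0, 0]'

```text
time_s: 14.2
position: [0.5414, 0.0833, 0.1247]
tool_rot: [[-0.369, 0.929, 0.0], [0.929, 0.369, -0.0], [-0.0, 0.0, -1.0]]
ft_force: [-0.5, 0.2, 4.1]
grip_width: 0.0002
gripper_force: 2.2
```

jog_arm --hand '[0, 0, 0, 0, 0]' --pt "0 0 -0.001" --pt "0 0 -0.001" --pt "0 0 -0.001" --pt "0 0 -0.001" --pt "0 0 0" --yaw '[0, 0, 0, 0, 0]'

```text
time_s: 14.82
position: [0.5415, 0.0833, 0.1222]
tool_rot: [[-0.369, 0.929, 0.002], [0.929, 0.369, -0.0], [-0.001, 0.002, -1.0]]
ft_force: [-4.5, 0.2, 18.1]
grip_width: -0.0001
gripper_force: 9.1
```

jog_arm --hand '[0, 0, 0, 0, 0]' --pt "0 0 -0.001" --pt "0 0 0" --pt "0 0 0.005" --pt "0 0 0.03" --pt "0 0 0.03" --yaw '[0, 0, 0, 0, 0]'

```text
time_s: 15.45
position: [0.541, 0.0833, 0.1845]
tool_rot: [[-0.369, 0.929, -0.002], [0.929, 0.369, 0.0], [0.001, -0.002, -1.0]]
ft_force: [0.6, -0.5, -0.3]
grip_width: 0.0
gripper_force: 0.0
```

Run:
```python
from h import *
for a in range(-158,-200,-4):
    r=np.radians(a);u=np.array([np.cos(r),np.sin(r)]);w=np.array([-u[1],u[0]])
    print(a,(np.array([.541,.084])+.088*u+.0205*w).round(4),(np.array([.541,.084])+.088*u+.032*w).round(4))
print(env.observe()['position'])
```

```text
-158 [0.4671 0.032 ] [0.4714 0.0214]
-162 [0.4636 0.0373] [0.4672 0.0264]
-166 [0.4606 0.0428] [0.4634 0.0317]
-170 [0.4579 0.0485] [0.4599 0.0372]
-174 [0.4556 0.0544] [0.4568 0.043 ]
-178 [0.4538 0.0604] [0.4542 0.0489]
-182 [0.4523 0.0666] [0.4519 0.0551]
-186 [0.4513 0.0728] [0.4501 0.0614]
-190 [0.4508 0.0791] [0.4488 0.0678]
-194 [0.4507 0.0854] [0.4479 0.0742]
-198 [0.451  0.0917] [0.4474 0.0808]
[0.54095254 0.08329522 0.18448213]
```

jog_arm --hand '[0, 0, 0, 0, 0]' --pt "-0.023 -0.022 0" --pt "-0.023 -0.022 0" --pt "-0.022 -0.022 0" --pt "0 0 -0.025" --pt "0 0 -0.025" --yaw '[0, 0, 0, 0, 0]'

```text
time_s: 16.08
position: [0.473, 0.017, 0.1336]
tool_rot: [[-0.368, 0.93, -0.0], [0.93, 0.368, 0.0], [0.0, -0.0, -1.0]]
ft_force: [0.3, -0.7, 0.5]
grip_width: 0.0
gripper_force: 0.0
```

jog_arm --hand '[0, 0, 0, 0, 0]' --pt "0 0 -0.02" --pt "0 0 -0.011" --pt "-0.002 0.006 0" --pt "-0.003 0.006 0" --pt "0 0 0" --yaw '[0, 0, 0, 0, 0]'

```text
time_s: 16.7
position: [0.4683, 0.0299, 0.1041]
tool_rot: [[-0.37, 0.929, 0.001], [0.929, 0.37, -0.0], [-0.001, 0.001, -1.0]]
ft_force: [0.0, 1.1, -0.3]
grip_width: 0.0
gripper_force: 0.0
```

Now the arc from -158° on, 2° per row.

jog_arm --hand '[0, 0, 0, 0, 0]' --pt "-0.0015 0.0025 0" --pt "-0.0016 0.0026 0" --pt "-0.0016 0.0026 0" --pt "-0.0015 0.0027 0" --pt "0 0 0" --yaw '[-0.03, -0.035, -0.035, -0.035, 0]'

```text
time_s: 17.32
position: [0.4621, 0.0398, 0.1038]
tool_rot: [[-0.24, 0.971, 0.001], [0.971, 0.24, -0.0], [-0.0, 0.0, -1.0]]
ft_force: [-0.1, 0.0, 0.6]
grip_width: -0.0001
gripper_force: 0.0
```

jog_arm --hand '[0, 0, 0, 0, 0]' --pt "-0.0015 0.0027 0" --pt "-0.0014 0.0028 0" --pt "-0.0013 0.0029 0" --pt "-0.0012 0.0029 0" --pt "-0.0011 0.003 0" --yaw '[-0.035, -0.035, -0.035, -0.035, -0.035]'

```text
time_s: 17.95
position: [0.4557, 0.0538, 0.1037]
tool_rot: [[-0.067, 0.998, 0.0], [0.998, 0.067, -0.0], [-0.0, 0.0, -1.0]]
ft_force: [-0.7, -1.6, 0.8]
grip_width: -0.0
gripper_force: 0.8
```

jog_arm --hand '[0, 0, 0, 0, 0]' --pt "-0.0009 0.003 0" --pt "-0.0008 0.003 0" --pt "-0.0007 0.0031 0" --pt "-0.0006 0.0031 0" --pt "-0.0005 0.0031 0" --yaw '[-0.035, -0.035, -0.035, -0.035, -0.035]'

```text
time_s: 18.58
position: [0.452, 0.0692, 0.1036]
tool_rot: [[0.108, 0.994, -0.0], [0.994, -0.108, -0.0], [-0.0, -0.0, -1.0]]
ft_force: [-0.7, -1.9, 0.9]
grip_width: 0.0001
gripper_force: 0.9
```

Turning freely under the lip, at about -184°. I'll go on to the stop near -191°.

jog_arm --hand '[0, 0, 0, 0, 0]' --pt "-0.0004 0.0031 0" --pt "-0.0003 0.0031 0" --pt "-0.0001 0.0024 0" --pt "0 0 0" --pt "0 0 0" --yaw '[-0.035, -0.035, -0.026, 0, 0]'

```text
time_s: 19.2
position: [0.4515, 0.078, 0.1035]
tool_rot: [[0.201, 0.98, 0.0], [0.98, -0.201, 0.0], [0.0, 0.0, -1.0]]
ft_force: [0.8, -0.6, -0.8]
grip_width: 0.0003
gripper_force: 0.0
```

jog_arm --hand '[0, 0, 0, 0, 0]' --pt "0 0.002 0" --pt "0 0.0015 0" --pt "0 0.001 0" --pt "0 0 0" --pt "0 0 0" --yaw '[-0.02, -0.017, 0, 0, 0]'

```text
time_s: 19.82
position: [0.4509, 0.0819, 0.1035]
tool_rot: [[0.238, 0.971, -0.001], [0.971, -0.238, -0.001], [-0.002, -0.001, -1.0]]
ft_force: [-3.0, -7.0, 1.3]
grip_width: -0.0001
gripper_force: 3.4
```

jog_arm --hand '[0, 0, 0, 0, 0]' --pt "0 0.001 0" --pt "0 0 0" --pt "0 -0.008 0" --pt "0 -0.012 0" --pt "0 0 0.03" --yaw '[0, 0, 0, 0, 0]'

```text
time_s: 20.45
position: [0.4505, 0.0626, 0.1326]
tool_rot: [[0.239, 0.971, -0.004], [0.971, -0.239, 0.001], [-0.0, -0.004, -1.0]]
ft_force: [0.4, 0.5, 0.6]
grip_width: 0.0
gripper_force: 0.0
```

jog_arm --hand '[0, 0, 0, 0, 0]' --pt "0 0 0.05" --pt "0 0 0.05" --pt "-0.01 -0.05 0" --pt "-0.01 -0.05 0" --pt "0 -0.05 0" --yaw '[0, 0, 0, 0, 0]'

```text
time_s: 21.08
position: [0.4307, -0.0882, 0.2338]
tool_rot: [[0.238, 0.971, 0.001], [0.971, -0.238, 0.0], [0.0, 0.001, -1.0]]
ft_force: [0.4, -0.0, 0.6]
grip_width: 0.0002
gripper_force: 0.0
```

jog_arm --hand '[0, 0, 0, 0, 0]' --pt "0 -0.05 0" --pt "0 -0.05 0" --pt "0 -0.04 0" --pt "0 0 0" --pt "0 0 0" --yaw '[0, 0, 0, 0, 0]'

```text
time_s: 21.7
position: [0.4311, -0.2263, 0.2334]
tool_rot: [[0.238, 0.971, -0.0], [0.971, -0.238, 0.001], [0.001, -0.0, -1.0]]
ft_force: [-0.3, 0.6, 1.4]
grip_width: 0.0001
gripper_force: 0.0
```

Run:
```python
from h import *
t=env.get_image('top')[:,:,::-1];s=env.get_image('scene')[:,:,::-1]
a=cv2.resize(t[160:225,255:340],None,fx=4.7,fy=4.7,interpolation=cv2.INTER_CUBIC);b=cv2.resize(s[190:280,245:330],None,fx=4.7,fy=4.7,interpolation=cv2.INTER_CUBIC)
a=cv2.copyMakeBorder(a,0,b.shape[0]-a.shape[0],0,0,cv2.BORDER_CONSTANT)
o=env.observe();print(o['position'],o['time_s'],a.shape)
cv2.imwrite('pics/p6.png',np.hstack([a,b])[:,:800])
```

```text
[ 0.43126254 -0.22570141  0.23362315] 21.8 (423, 400, 3)
```

View pics/p6.png

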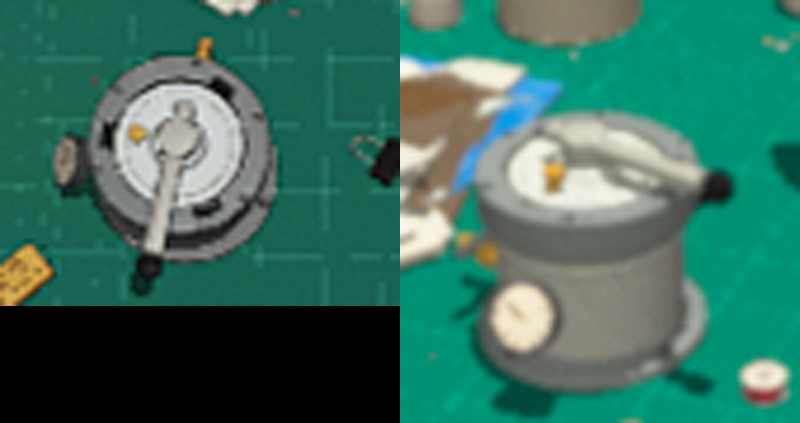

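The picture shows the disc level with the collar, all three notches empty, and no lugs on top. The lever runs from the hub (178,138) to the knob (148,266), about -192° against an expected lock at -191°. It's closed and locked, so I'm handing in.

```bash
python3 -c "
from rig import env
print(env.close_job())"
```

```text
the job is handed in; nothing more can be done
None
```

The lid is pressed fully in and turned clockwise to its stop at lock_0, with the bystanders left alone, and the job is handed in at about 22 s; the hand-in returned no verdict.

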